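# Refit the hob's knob and hold it pressed in

### The arm

A 6-joint arm with a two-finger parallel gripper is mounted at the origin on the work surface; the furniture and walls round the work are solid. World frame = base frame: x ahead of the robot, y to its left, z up, the work surface at z = 0. Lengths are in m, angles in rad, forces in N, time in s.
With the tool pointing down it reaches from about 0.325 to 0.775 m from the base axis. Payload 5.5 kg.
Tool frame: the origin (TCP) lies on the centre line of the jaws, within the pads' length; the fingertips stand 22 mm ahead of it and the grasp point (between the pads) lies 3 mm ahead of it; z points along the fingers, y is the direction in which the jaws open and shut (so a half turn about z gives the same grasp; the last joint's range is limited). The gripper opens to 85 mm and grips with 20 to 120 N. Pads are 22 mm wide; open, the fingers measure 114 mm over their backs; the gripper's body (76 mm by 85 mm) begins 54 mm behind the grasp point. The pads swing forward as they close: fully open they stand 13 mm farther back than shut.
Start: joints at [-1.22, 0.091, 1.231, -0, 1.82, -0.057], TCP at [0.238, -0.551, 0.253] pointing down, gripper open.
Joint ranges: [-2.87, 2.87], [-0.86, 2.18], [0.17, 2.46], [-1.51, 4.65], [0.06, 2.69], [-2.65, 2.65]. Speed limits (rad/s): [2.57, 2.57, 3.01, 3.14, 3.14, 3.14].

### API

Orientations are given as a rotation vector (axis times angle).
In Python, from plant import ctrl gives the robot as it stands.
- The arm moves only by the tool send_rows, never from a script. Its argument "increments" is a list of rows, each a list of 3 entries, a list of its own where there are three numbers: the shift along the tool's x, y, z in m, then the turn about the tool's z in rad, then the closure in counts, from 0 (fully open) to 255 (shut). A call has 1 to 20 rows; each row is the pose to reach, as a shift and turn from the pose commanded when the call began, along the tool's axes at that moment; what a row does not reach only later rows make up. A row lasts 1/10 s, in which the tool goes at most 50 mm and 8.59 degrees, less where a joint would pass 70% of its speed; a pose out of reach is approached as far as the arm can. A call with a gripper value outside its range is refused whole. The fingers move at their own pace and stop on an object; "force" is the grip in N (left out, the last holds). Time passes only in rows, so rows that repeat a pose let the fingers close. It gives the time, the measured TCP pose, the force and the opening at its end, in the units of the state.
- ctrl.get_obs(): the state, without advancing time (a new reading comes with each control period).
- ctrl.read_camera(name): name is "scene" or "side" or "wrist"; returns (picture, depth): 420x560x3 uint8, blue, green, red; 420x560 float32, m along the optical axis (not along the pixel's ray), 0 where there is no reading.
- ctrl.camera_model(name): a dict with "intrinsics" (3x3 intrinsics, pixels), "rvec" (rotation vector, rad) and "tvec" (3), from world to camera coordinates, as OpenCV has them. Camera axes: x right, y down, z forward; pixel columns grow to the right and rows downward; lengths in m; the calibration is good to about 2 mm. The wrist camera is an equidistant fisheye: a pixel r from the principal point sees the ray r / f radians off the axis. A picture is of the moment at which its call begins: read the wrist's pose just before it. camera_model takes no time and is no camera call; for the wrist camera it gives the pose at the moment of the call.
- ctrl.job_done(): hands the job in, once; it reports no verdict.
The state is a dict: "time_s": time; "qpos": joint angles; "joint_velocities": joint speeds; "joint_torque": joint torques, N m; "tcp_pos": TCP position; "tool_rot": TCP orientation; "contact_force": force on the tool from outside, world axes, zero at the start; "wrist_torque": the same for the moment, N m; "finger_gap": finger opening in m.
Only numpy, scipy, OpenCV 4.12 (cv2) and the standard library are available. Lean on these libraries where they do the work, as an engineer would, in place of code of your own. Each camera call takes 0.05 s, during which the arm holds its last target.

### The job

The gas hob's knob has come off and the bench magnifier stands in the way: swing the magnifier on its stiff arm aside until its lens is at least 15 cm clear of the bare spindle, and leave it there. Then pick up the black knob, turn it so that the flat in its hole matches the flat of the D-shaped spindle (white mark on the knob to the white mark on the dial), push it fully onto the spindle, press knob and spindle down against the spring, and finish while still gripping the knob and holding it pressed down. Leave the two egg cups and the shaker where they stand.

Things in the scene. Friction and masses are not known exactly. Their poses are not given: they have to be found in the camera images.
- spindle_tip (a point): Top centre of the upright brass D spindle (about 88 mm up) at the left end of a grey gas hob (200 x 300 mm, steel top 58 mm high; pan support to 87 mm). 14 mm diameter, one flat 2 mm from the axis, top 3 mm tapered; stands 27 mm out of a 60 mm dark dial disc, which turns stiffly (0.4 N m). z up; x points out of the flat, at the dial's white mark
- spindle (a joint): How far the spindle is pushed down into the hob, m: 0 = up as at the start, 0.008 = down at its stop. A spring pushes it back up: about 3 N at the start, 8.5 N at the stop.
- lens (a point): Centre of the round lens of the bench magnifier (black rim 96 mm across, 10 mm thick, 170 mm above the bench). At the start it stands over the spindle, in the way.
- peg (a point): Orange upright round grip peg on the magnifier's arm, 14 mm diameter; this point is on its axis, 20 mm below its top and about 18 mm above the black collar (18 mm wide) at its foot. It lies 115 mm from the swing axis. Grip it here from above; it can turn in the grip.
- swing_axis (a point): Point on the vertical axis about which the magnifier's arm swings, at the arm's height (170 mm above the bench), at the top of a post on a heavy round base (94 mm across, fixed). The hinge's cap reaches 186 mm. The lens centre is 176 mm from this axis.
- swing (a joint): Angle of the magnifier's arm about its upright axis, rad, about 0 at the start (lens over the spindle), growing anticlockwise seen from above, which carries the lens to the rear over the pan support; negative swings it to the left, towards the knob. Range -1.8 to 1.7. Stiff (0.3 N m, about 3 N at the peg): it stays where it is left.
- knob_center (a point): Centre of the loose black knob, 24 mm above its underside; it stands upright, hole down. Round skirt 40 mm across, 20 mm high; on it a bar grip 38 mm long (x), 16 mm wide (y: grip these faces), 28 mm high. D hole 16 mm across, flat 3.2 mm from the axis on the +x side, 16 mm deep. x points to the white-marked end, z up. Fully on, this point is 8 mm above the spindle's tip
- knob_pointer (a point): Top of the bar grip at its white-marked end: 18 mm along x from the knob's axis and 24 mm above the knob's centre.
- knob: The same knob; origin at the centre of its underside, axes as at knob_center. 60 g, more or less.
- egg_cup_1: White egg cup with gilt rim, 49 mm across, 62 mm high, origin at its underside. Leave alone.
- egg_cup_2: A second such egg cup, 49 mm across, 62 mm high, origin at its underside. Leave alone.
- mill_1: Small glass table shaker with grey cap, 44 mm across, 90 mm high, origin at its underside. Leave alone.

How it is judged:
On the way, in this order (a step that is already met when the one before it is completed fails the run):
1. the magnifier's lens is swung at least 15 cm clear of the spindle (horizontal distance between lens and spindle_tip above 0.15 m), for 0.2 s.
2. the knob is fully on the spindle, flat to flat (horizontal distance between knob_center and spindle_tip below 0.004 m and z of knob_center in the frame of spindle_tip between 0.004 and 0.0105 m and x of knob_pointer in the frame of spindle_tip above 0.014 m), for 0.2 s.
At the end, for the whole second after the job is handed in: Knob fully on the spindle, flat to flat (centre within 4 mm of the axis, at most 10.5 mm above the tip), the fingers still on it, spindle held down more than 4 mm of its 8 mm; lens centre still over 15 cm from the spindle, measured level (all of step 2 and horizontal distance between lens and spindle_tip above 0.15 m and value of joint spindle above 0.004 m and contact force between knob and the fingers above 2 N); the arm keeps its last pose, push and grip.
It fails at once if an egg cup is moved more than 3 cm or tipped over (distance of egg_cup_1 from where it was at the start of the episode above 0.03 m or angle between egg_cup_1's own z axis and vertical above 0.6 rad).
It fails at once if an egg cup is moved more than 3 cm or tipped over (distance of egg_cup_2 from where it was at the start of the episode above 0.03 m or angle between egg_cup_2's own z axis and vertical above 0.6 rad).
It fails at once if the shaker is moved more than 3 cm or tipped over (distance of mill_1 from where it was at the start of the episode above 0.03 m or angle between mill_1's own z axis and vertical above 0.6 rad).
It also fails if it takes over 48 s, if anything falls off the work surface, if the arm or the gripper's body presses on something with over 40 N, if the wrist force passes 120 N, or if a joint passes its speed limit or range.

## Working session

There is one attempt and no reset: what is moved stays moved. The work goes in short steps, Python scripts to look and compute and a tool call to move; the robot and the scene stay as the last step left them, time stands still between calls to the robot, and variables do not carry over. Pictures are saved under pics/ and viewed, and the job is handed in when it is done.

Besides the shell and the picture viewer there is one more tool, called as name(argument=value, ...) on one line, values as JSON. send_rows: Moves the arm, as the interface text tells. Its arguments: {"type":"object","properties":{"increments":{"type":"array"},"force":{"type":"number"}},"required":["increments"]}

```bash
ls; mkdir -p pics; python3 - <<'E'
from plant import ctrl
import cv2,numpy as np
for n in ["scene","side","wrist"]:
    m=ctrl.camera_model(n); print(n,m)
    p,d=ctrl.read_camera(n); cv2.imwrite(f"pics/{n}0.png",p); np.save(f"pics/{n}0.npy",d)
print(ctrl.get_obs())
E
```

```text
pics
scene {'intrinsics': array([[462.73817636,   0.        , 275.24845297],
       [  0.        , 462.73817636, 212.07708879],
       [  0.        ,   0.        ,   1.        ]]), 'rvec': array([ 0.64528673, -2.61751369,  1.20398832]), 'tvec': array([0.46043468, 0.28127214, 1.10327022])}
side {'intrinsics': array([[496.18248139,   0.        , 276.85886702],
       [  0.        , 496.18248139, 212.13791271],
       [  0.        ,   0.        ,   1.        ]]), 'rvec': array([ 0.2247928 , -2.7640808 ,  1.34148484]), 'tvec': array([0.53677842, 0.1949502 , 1.43694434])}
wrist {'intrinsics': array([[325.1922621 ,   0.        , 281.94952095],
       [  0.        , 325.1922621 , 198.58798337],
       [  0.        ,   0.        ,   1.        ]]), 'rvec': array([-2.41246315,  1.58495232,  0.23719281]), 'tvec': array([-0.59958376, -0.03835976,  0.37972445])}
{'time_s': 0.15, 'qpos': array([-1.21971684e+00,  9.16817619e-02,  1.23161806e+00,  1.04191335e-06,
        1.81977719e+00, -5.67278201e-02]), 'joint_velocities': array([ 0.00174908, -0.00059127, -0.00508017, -0.00034751,  0.00025995,
        0.00023087]), 'joint_torque': array([ 1.00228583e-03, -4.59372747e+01, -4.18526459e+01, -7.65891900e-05,
        9.56225413e-03,  2.46959257e-05]), 'tcp_pos': array([ 0.23788125, -0.5506375 ,  0.2524081 ]), 'tool_rot': array([-3.07507195e+00, -6.35855597e-01,  3.40193582e-04]), 'contact_force': array([ 0.70341404, -0.74809275,  0.6944011 ]), 'wrist_torque': array([ 0.03866796, -0.01304379,  0.00792313]), 'finger_gap': 0.08515645720967899}
```

View pics/scene0.png

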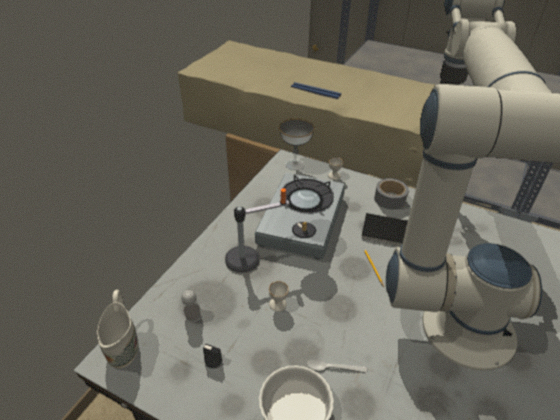

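View pics/side0.png

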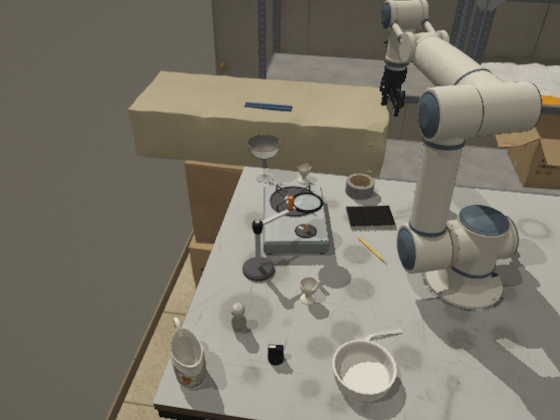

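View pics/wrist0.png

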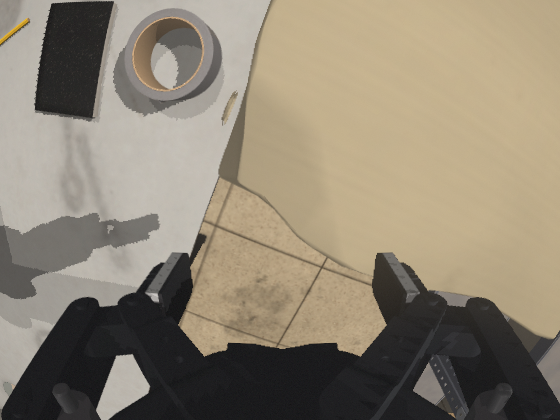

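```bash
python3 - <<'E'
import cv2
a=cv2.imread("pics/scene0.png")[140:300,200:400]; b=cv2.imread("pics/side0.png")[150:290,220:395]
cv2.imwrite("pics/za.png",cv2.resize(a,None,fx=4,fy=4,interpolation=2)[:600,:800]); cv2.imwrite("pics/zb.png",cv2.resize(b,None,fx=4,fy=4,interpolation=2))
a=cv2.imread("pics/scene0.png")[270:390,150:310]; b=cv2.imread("pics/side0.png")[270:390,200:360]
import numpy as np
cv2.imwrite("pics/zc.png",cv2.resize(np.vstack([a,b]),None,fx=2.5,fy=2.5,interpolation=2))
E
```

```text
(no output)
```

View pics/za.png

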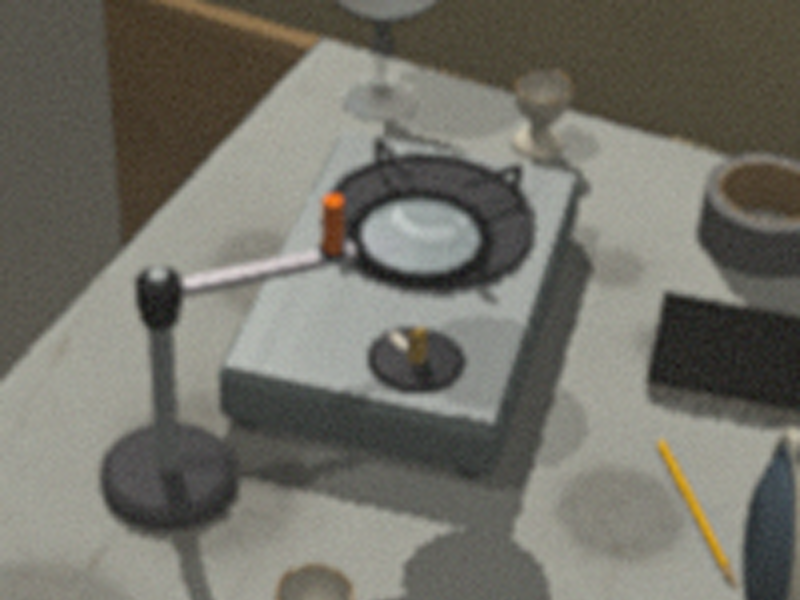

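View pics/zb.png

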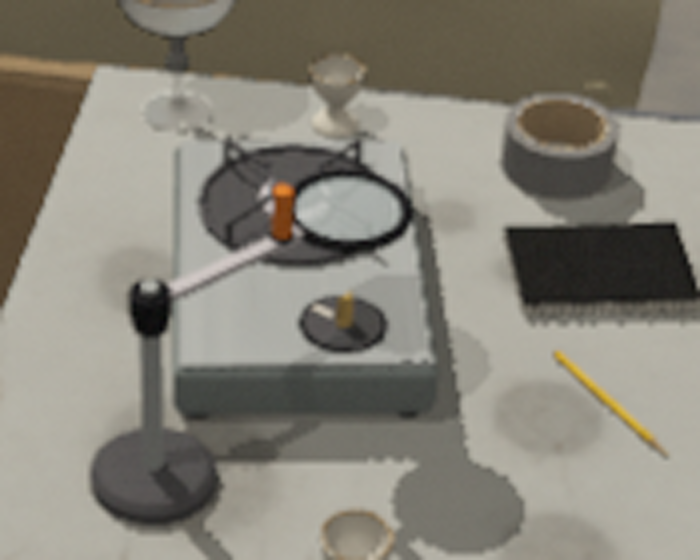

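View pics/zc.png

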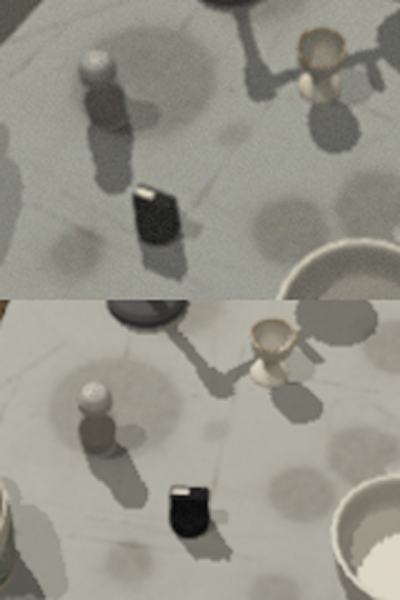

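```bash
cat > h.py <<'E'
import numpy as np,cv2
from plant import ctrl
def cam(n):
    m=ctrl.camera_model(n);R=cv2.Rodrigues(np.array(m['rvec']))[0];t=np.array(m['tvec']).reshape(3);K=np.array(m['intrinsics']);return K,R,t
def ray(n,uv):
    K,R,t=cam(n);uv=np.array(uv,float)
    if n!='wrist': d=np.linalg.inv(K)@np.array([uv[0],uv[1],1])
    else:
        x=(uv[0]-K[0,2])/K[0,0];y=(uv[1]-K[1,2])/K[1,1];r=np.hypot(x,y)+1e-12
        d=np.array([x/r*np.sin(r),y/r*np.sin(r),np.cos(r)])
    d=R.T@d; return -R.T@t,d/np.linalg.norm(d)
def onz(n,uv,z):
    o,d=ray(n,uv);return o+d*(z-o[2])/d[2]
def tri(uv1,uv2,a='scene',b='side'):
    o1,d1=ray(a,uv1);o2,d2=ray(b,uv2)
    s=np.linalg.lstsq(np.stack([d1,-d2],1),o2-o1,rcond=None)[0]
    p,q=o1+s[0]*d1,o2+s[1]*d2;return (p+q)/2,np.linalg.norm(p-q)
def proj(n,P):
    K,R,t=cam(n);c=R@np.array(P)+t
    if n=='wrist':
        r=np.arctan2(np.hypot(c[0],c[1]),c[2]);h=np.hypot(c[0],c[1])
        return np.array([K[0,2]+K[0,0]*r*c[0]/h,K[1,2]+K[1,1]*r*c[1]/h])
    return (K@(c/c[2]))[:2]
E
python3 - <<'E'
from h import *
np.set_printoptions(precision=4,suppress=True)
def za(u,v):return (200+u/4,140+v/4)
def zb(u,v):return (220+u/4,150+v/4)
def zc(u,v):return (150+u/2.5,270+v/2.5)
def zd(u,v):return (200+u/2.5,270+(v-300)/2.5)
T=dict(tip=((za(419,329),zb(347,294)),.088),pegtop=((za(334,196),zb(284,186)),.208),cap=((za(158,268),zb(150,283)),.186),
lens=((za(421,237),zb(352,210)),.17),mark_out=((za(393,333),zb(318,309)),.061),dial=((za(416,358),zb(343,323)),.061),
egg2top=((za(543,86),zb(338,72)),.062),egg2bot=((za(537,140),zb(335,122)),.0),
egg1bot=((zc(318,90),zd(268,375)),0.0),egg1top=((zc(321,45),zd(274,333)),.062),mill=((zc(97,65),zd(96,395)),.085),
knobmark=((zc(146,191),zd(181,491)),.048))
for k,((a,b),z) in T.items():
    p,e=tri(a,b);print(k,p,'gap %.4f'%e,onz('scene',a,z),onz('side',b,z))
E
```

```text
tip [ 0.4647 -0.0663  0.0938] gap 0.0035 [ 0.4683 -0.0747  0.088 ] [ 0.4646 -0.0708  0.088 ]
pegtop [ 0.5096 -0.0217  0.2213] gap 0.0036 [ 0.5182 -0.0397  0.208 ] [ 0.511  -0.0367  0.208 ]
cap [0.5893 0.0598 0.1903] gap 0.0056 [0.5943 0.0516 0.186 ] [0.589  0.0588 0.186 ]
lens [ 0.4641 -0.0572  0.18  ] gap 0.0042 [ 0.4701 -0.0717  0.17  ] [ 0.4644 -0.0671  0.17  ]
mark_out [ 0.4872 -0.0751  0.0712] gap 0.0072 [ 0.4939 -0.0903  0.061 ] [ 0.4869 -0.0819  0.061 ]
dial [ 0.4669 -0.0699  0.0626] gap 0.0044 [ 0.4689 -0.0745  0.061 ] [ 0.4662 -0.0686  0.061 ]
egg2top [ 0.5097 -0.409   0.0674] gap 0.0063 [ 0.514  -0.4219  0.062 ] [ 0.5094 -0.4117  0.062 ]
egg2bot [ 0.5103 -0.4118  0.0111] gap 0.0060 [ 0.5169 -0.4314  0.    ] [ 0.5108 -0.4228  0.    ]
egg1bot [ 0.435   0.1508 -0.0004] gap 0.0020 [0.4355 0.1499 0.    ] [0.4345 0.1523 0.    ]
egg1top [0.432  0.1522 0.0698] gap 0.0043 [0.4363 0.1439 0.062 ] [0.4314 0.1473 0.062 ]
mill [0.597  0.2816 0.0863] gap 0.0038 [0.5992 0.2788 0.085 ] [0.5962 0.2828 0.085 ]
knobmark [0.4995 0.3529 0.0485] gap 0.0048 [0.5015 0.3503 0.048 ] [0.4982 0.3552 0.048 ]
```

```bash
cat >> h.py <<'E'
def toolR(): return cv2.Rodrigues(np.array(ctrl.get_obs()['tool_rot']))[0]
def go(p,ydir=None):
    o=ctrl.get_obs();R=toolR();s=R.T@(np.array(p)-o['tcp_pos']);
    y=np.degrees(np.arctan2(R[1,1],R[0,1])); msg=''
    if ydir is not None:
        d=(ydir-y+90)%180-90; msg='turn about tool z %.3f'%(-np.radians(d))
    print('shift',s.round(4),'dist %.3f'%np.linalg.norm(s),'yaw y %.1f'%y,msg,'tcp',o['tcp_pos'].round(4),'t',o['time_s'],'q',o['qpos'].round(3),'F',o['contact_force'].round(1),'gap %.4f'%o['finger_gap'])
np.set_printoptions(precision=4,suppress=True)
E
python3 - <<'E'
from h import *
print(onz('scene',(295,165),0),onz('side',(264,180),0), onz('side',(264,140),.17))
go((0.49,-0.03,0.32),-45)
K,R,t=cam('wrist');print('cam pos',-R.T@t,'axis',R.T@[0,0,1])
E
```

```text
[ 0.6599 -0.4215 -0.    ] [ 0.6554 -0.4011  0.    ] [ 0.6536 -0.3982  0.17  ]
shift [ 0.4379 -0.3781 -0.067 ] dist 0.582 yaw y -66.6 turn about tool z -0.378 tcp [ 0.2379 -0.5506  0.2524] t 0.15 q [-1.22   0.092  1.232  0.     1.82  -0.057] F [ 0.7 -0.7  0.7] gap 0.0852
cam pos [ 0.3057 -0.5216  0.3737] axis [-0.2672 -0.1142 -0.9568]
```

send_rows(increments=[[[0,0,-0.05],0,0],[[0.04,-0.035,-0.067],-0.03,0],[[0.075,-0.065,-0.067],-0.06,0],[[0.11,-0.095,-0.067],-0.1,0],[[0.145,-0.125,-0.067],-0.14,0],[[0.18,-0.155,-0.067],-0.17,0],[[0.215,-0.185,-0.067],-0.2,0],[[0.25,-0.215,-0.067],-0.23,0],[[0.285,-0.245,-0.067],-0.26,0],[[0.32,-0.275,-0.067],-0.3,0],[[0.355,-0.305,-0.067],-0.33,0],[[0.39,-0.335,-0.067],-0.36,0],[[0.42,-0.36,-0.067],-0.378,0],[[0.438,-0.378,-0.067],-0.378,0],[[0.438,-0.378,-0.067],-0.378,0],[[0.438,-0.378,-0.067],-0.378,0]])

```text
time_s: 1.75
tcp_pos: [0.4901, -0.0299, 0.3199]
tool_rot: [-2.901, -1.205, 0.002]
contact_force: [-0.2, -0.1, -0.2]
finger_gap: 0.085
```

```bash
python3 - <<'E'
from h import *
go((0.51,-0.022,0.21),-45)
o=ctrl.get_obs();m=ctrl.camera_model('wrist')
p,d=ctrl.read_camera('wrist');cv2.imwrite('pics/w1.png',p);np.save('pics/w1.npy',d)
import pickle;pickle.dump(m,open('pics/w1.pkl','wb'))
for P in [(0.51,-.022,.22),(.466,-.07,.088),(.591,.056,.186)]: print(P,proj('wrist',P))
E
```

```text
shift [0.0198 0.0086 0.1099] dist 0.112 yaw y -44.9 turn about tool z 0.002 tcp [ 0.4901 -0.0299  0.3199] t 1.75 q [-0.13  -0.176  1.371 -0.     1.947  0.654] F [-0.2 -0.1 -0.2] gap 0.0850
(0.51, -0.022, 0.22) [293.4842 179.6643]
(0.466, -0.07, 0.088) [291.4442 207.7564]
(0.591, 0.056, 0.186) [295.2756  28.8809]
```

View pics/w1.png

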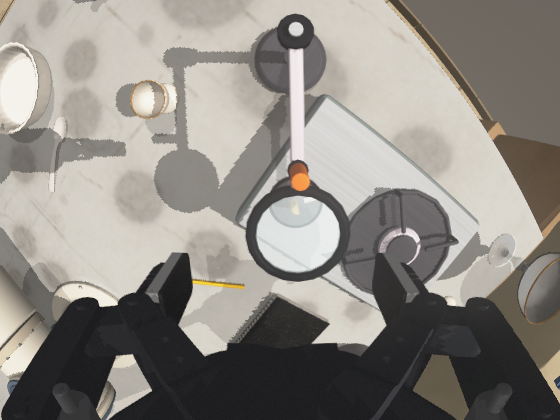

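```bash
python3 - <<'E'
from h import *
pt=onz('wrist',(300.5,182),.22);ax=onz('wrist',(296,29.5),.186);le=onz('wrist',(298,233),.17)
print(pt,ax,le,np.linalg.norm(pt[:2]-ax[:2]),np.linalg.norm(le[:2]-ax[:2]))
for z in (.2,.21,.22,.23):
    print(z,onz('wrist',(300.5,182),z))
go((pt[0],pt[1],0.26),-45)
E
```

```text
[ 0.5123 -0.0267  0.22  ] [0.591  0.0552 0.186 ] [ 0.471  -0.0702  0.17  ] 0.11362536928992381 0.17363377812695954
0.2 [ 0.5096 -0.031   0.2   ]
0.21 [ 0.511  -0.0289  0.21  ]
0.22 [ 0.5123 -0.0267  0.22  ]
0.23 [ 0.5137 -0.0245  0.23  ]
shift [0.0186 0.0131 0.0601] dist 0.064 yaw y -45.0 turn about tool z 0.000 tcp [ 0.4899 -0.0306  0.3201] t 1.8 q [-0.131 -0.176  1.371 -0.001  1.947  0.654] F [ 0.1 -0.6 -0.2] gap 0.0854
```

send_rows(increments=[[[0.018,0.013,0.02],0,0],[[0.018,0.013,0.05],0,0],[[0.018,0.013,0.08],0,0],[[0.018,0.013,0.1],0,0],[[0.018,0.013,0.111],0,0],[[0.018,0.013,0.111],0,0],[[0.018,0.013,0.111],0,255],[[0.018,0.013,0.111],0,255],[[0.018,0.013,0.111],0,255],[[0.018,0.013,0.111],0,255],[[0.018,0.013,0.111],0,255],[[0.018,0.013,0.111],0,255],[[0.018,0.013,0.111],0,255],[[0.018,0.013,0.111],0,255]], force=50)

```text
time_s: 3.2
tcp_pos: [0.5122, -0.0265, 0.2099]
tool_rot: [2.902, 1.203, 0.001]
contact_force: [-0.1, 0.8, 4.7]
finger_gap: 0.0124
```

```bash
python3 - <<'E'
from h import *
p,d=ctrl.read_camera('wrist');cv2.imwrite('pics/w2.png',p)
go((0.51,-0.022,0.21),-45)
o=ctrl.get_obs()['tcp_pos'];R=toolR();ax=np.array([.591,.0552])
v=o[:2]-ax;print(np.linalg.norm(v))
for k in range(1,13):
    a=k*0.1;c,s=np.cos(a),np.sin(a);w=np.array([[c,-s],[s,c]])@v+ax
    print(k,(R.T@np.append(w-o[:2],0)).round(4))
E
```

```text
shift [ 0.0016 -0.0047 -0.0001] dist 0.005 yaw y -45.0 turn about tool z 0.001 tcp [ 0.5122 -0.0265  0.2099] t 3.25 q [-0.118 -0.149  1.543  0.     1.747  0.667] F [-0.4 -1.2  4.6] gap 0.0125
0.1135171659782912
1 [0.0008 0.0113 0.    ]
2 [0.0027 0.0225 0.    ]
3 [0.0057 0.0335 0.    ]
4 [0.0097 0.044  0.    ]
5 [0.0148 0.0542 0.0001]
6 [0.0209 0.0637 0.0001]
7 [0.028  0.0727 0.0001]
8 [0.0358 0.0808 0.0001]
9 [0.0445 0.0882 0.0001]
10 [0.0538 0.0946 0.0001]
11 [0.0638 0.1001 0.0001]
12 [0.0742 0.1045 0.0001]
```

View pics/w2.png

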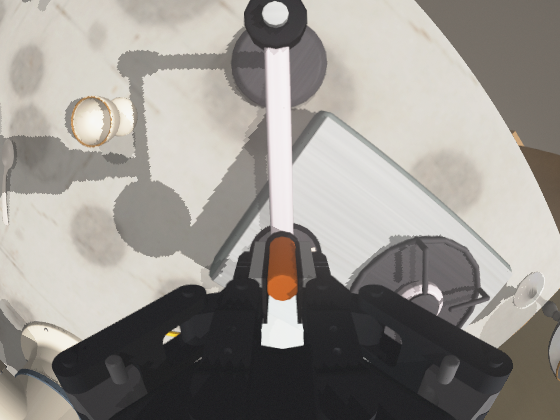

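send_rows(increments=[[[0.0008,0.0113,0],-0.1,255],[[0.0027,0.0225,0],-0.2,255],[[0.0057,0.0335,0],-0.3,255],[[0.0097,0.044,0],-0.4,255],[[0.0148,0.0542,0],-0.5,255],[[0.0209,0.0637,0],-0.6,255],[[0.028,0.0727,0],-0.7,255],[[0.0358,0.0808,0],-0.8,255],[[0.0445,0.0882,0],-0.9,255],[[0.0538,0.0946,0],-1.0,255],[[0.0638,0.1,0],-1.1,255],[[0.0742,0.1045,0],-1.2,255],[[0.0742,0.1045,0],-1.2,255],[[0.0742,0.1045,0],-1.2,255],[[0.0742,0.1045,0],-1.2,255]])

```text
time_s: 4.75
tcp_pos: [0.6391, -0.0477, 0.2099]
tool_rot: [1.715, 2.63, 0.002]
contact_force: [3.9, 1.0, 4.5]
finger_gap: 0.0124
```

```bash
python3 - <<'E'
from h import *
p,d=ctrl.read_camera('wrist');cv2.imwrite('pics/w3.png',p)
go((0.51,-0.022,0.21),-45)
p,d=ctrl.read_camera('side');cv2.imwrite('pics/s3.png',p)
E
```

```text
shift [ 0.0756 -0.1076 -0.0003] dist 0.132 yaw y 23.8 turn about tool z 1.200 tcp [ 0.639  -0.0478  0.2099] t 4.8 q [-0.128  0.195  1.193  0.     1.751 -0.543] F [3.8 0.9 5.2] gap 0.0120
```

View pics/s3.png

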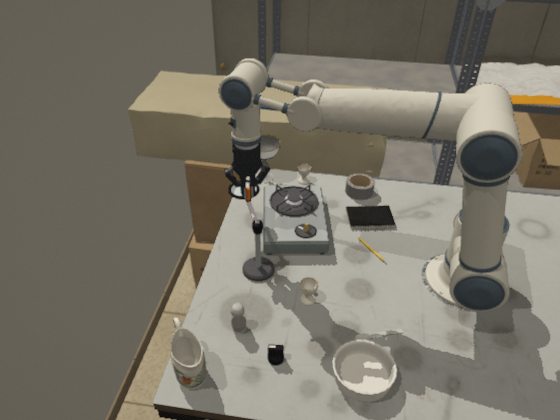

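View pics/w3.png

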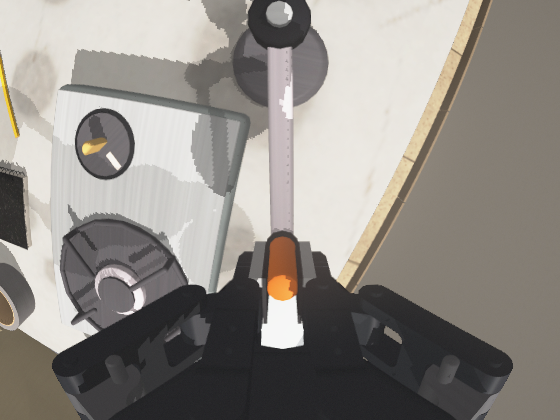

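send_rows(increments=[[[0,0,0],0,0],[[0,0,0],0,0],[[0,0,0],0,0],[[0,0,0],0,0],[[0,0,0],0,0],[[0,0,-0.04],0,0],[[0,0,-0.09],0,0],[[0,0,-0.11],0,0],[[0,0,-0.11],0,0]])

```text
time_s: 5.75
tcp_pos: [0.639, -0.048, 0.3249]
tool_rot: [1.712, 2.625, 0.006]
contact_force: [0.5, 0.1, 0.4]
finger_gap: 0.0855
```

```bash
python3 - <<'E'
from h import *
go((0.48,-0.07,0.30),23.8)
E
```

```text
shift [ 0.0441 -0.1546  0.0236] dist 0.162 yaw y 23.8 turn about tool z -0.000 tcp [ 0.639  -0.048   0.3249] t 5.75 q [-0.128  0.227  0.952 -0.     1.953 -0.543] F [0.5 0.1 0.4] gap 0.0855
```

send_rows(increments=[[[0.005,-0.042,0],0,0],[[0.01,-0.085,0],0,0],[[0.015,-0.13,0.02],0,0],[[0.02,-0.167,0.045],0,0],[[0.02,-0.167,0.045],0,0],[[0.02,-0.167,0.045],0,0],[[0.02,-0.167,0.045],0,0]])

```text
time_s: 6.45
tcp_pos: [0.4784, -0.0969, 0.2751]
tool_rot: [1.715, 2.63, 0.001]
contact_force: [0.8, -0.8, -0.1]
finger_gap: 0.0855
```

```bash
python3 - <<'E'
from h import *
go((0.48,-0.07,0.30),23.8)
p,d=ctrl.read_camera('wrist');cv2.imwrite('pics/w4.png',p)
u,v=proj('wrist',(.466,-.07,.088)).astype(int);print(u,v)
cv2.imwrite('pics/w4z.png',cv2.resize(p[max(v-75,0):v+75,u-100:u+100],None,fx=4,fy=4,interpolation=2)); print(max(v-75,0),u-100)
p,d=ctrl.read_camera('side');cv2.imwrite('pics/s4.png',p)
p,d=ctrl.read_camera('scene');cv2.imwrite('pics/sc4.png',p)
E
```

```text
shift [ 0.024   0.0123 -0.0249] dist 0.037 yaw y 23.8 turn about tool z -0.000 tcp [ 0.4784 -0.0969  0.2751] t 6.45 q [-0.27  -0.205  1.477  0.     1.868 -0.685] F [ 0.8 -0.8 -0.1] gap 0.0855
281 148
73 181
```

View pics/w4.png

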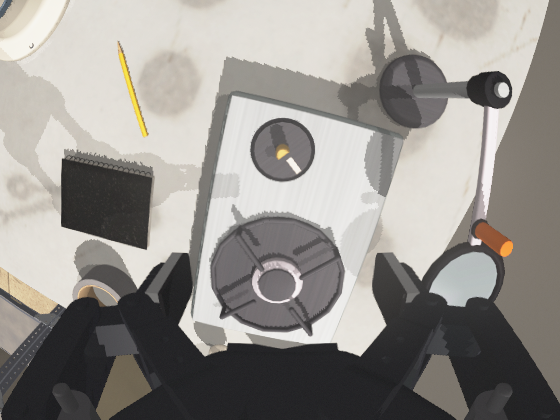

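View pics/w4z.png

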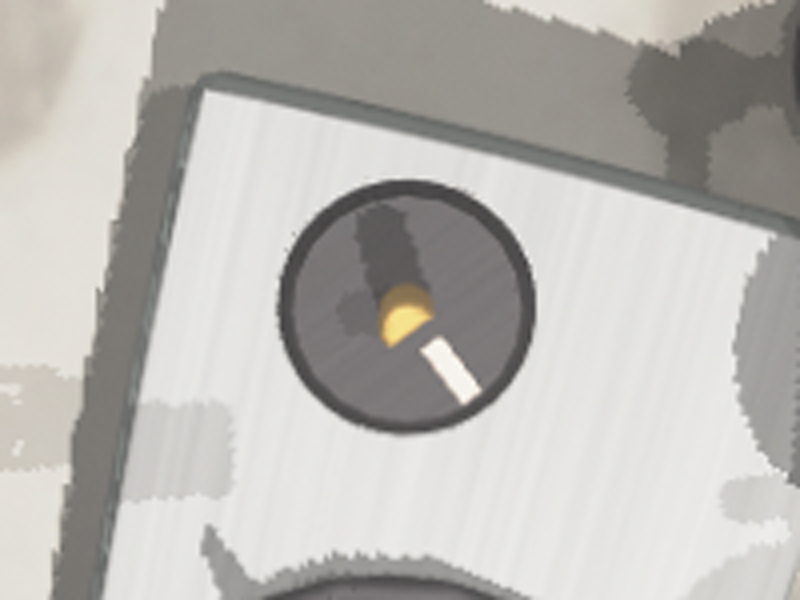

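View pics/s4.png

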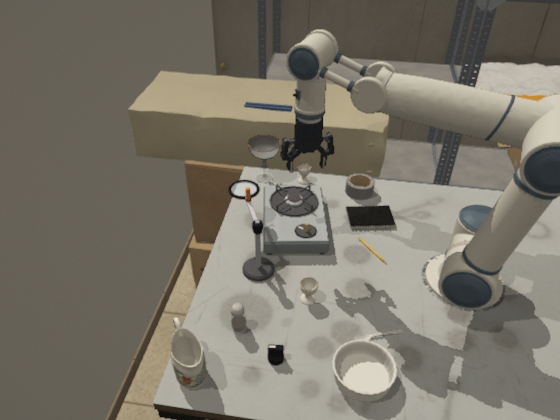

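```bash
cat > sp.py <<'E'
from h import *
p=cv2.imread('pics/w4.png')
f=lambda u,v,z:onz('wrist',(181+u/4-.4,73+v/4-.4),z)
c=f(407,307,.061);print('dial',c, 'outer',f(407.5,307,.059))
a,b=f(432,346,.061),f(471,396,.061)
print('mark',a,b,np.degrees(np.arctan2(*(b-a)[[1,0]])),'from centre',np.degrees(np.arctan2(*(b-c)[[1,0]])),np.linalg.norm(b-c),np.linalg.norm(a-c))
e1,e2=f(391,347,.088),f(431,319,.088);m=(e1+e2)/2;dv=(e1-e2)[:2];print('flat',m,np.linalg.norm(dv),np.degrees(np.arctan2(dv[1],dv[0]))+90)
print('rad',[np.linalg.norm((f(u,v,.061)-c)[:2]) for u,v in ((293,307),(520,307),(407,194),(407,420))])
g=cv2.cvtColor(p,cv2.COLOR_BGR2HSV);mk=cv2.inRange(g,(15,90,120),(40,255,255));mk[:120]=0;mk[180:]=0;mk[:,:250]=0;mk[:,320:]=0
print(cv2.boundingRect(mk))
E
python3 sp.py
```

```text
dial [ 0.4691 -0.0737  0.061 ] outer [ 0.4693 -0.0739  0.059 ]
mark [ 0.4792 -0.0805  0.061 ] [ 0.4941 -0.0885  0.061 ] -28.41967004363593 from centre -30.67801996659264 0.029120424940000125 0.01222104058587691
flat [ 0.4708 -0.0755  0.088 ] 0.011777457451894863 -30.70230694959301
rad [np.float64(0.02969279092254555), np.float64(0.029441634308635126), np.float64(0.029488492647765315), np.float64(0.030244413956147614)]
(276, 145, 13, 15)
```

send_rows(increments=[[[0.03,0.015,0],0,0],[[0.07,0.035,0],0,0],[[0.112,0.056,0],0,0],[[0.154,0.077,0],0,0],[[0.196,0.098,0],0,0],[[0.238,0.119,0],0,0],[[0.28,0.14,0],0,0],[[0.32,0.16,0],0,0],[[0.35,0.175,0],0,0],[[0.377,0.19,0],0,0],[[0.377,0.19,0],0,0],[[0.377,0.19,0],0,0],[[0.377,0.19,0],0,0]])

```text
time_s: 7.9
tcp_pos: [0.4998, 0.3242, 0.2746]
tool_rot: [1.716, 2.631, 0.0]
contact_force: [-0.1, -0.5, 0.0]
finger_gap: 0.0848
```

```bash
python3 - <<'E'
from h import *
go((0.48,-0.07,0.30),23.8)
p,d=ctrl.read_camera('wrist');cv2.imwrite('pics/w5.png',p)
u,v=proj('wrist',(.49,.355,.04)).astype(int);print(u,v)
v=max(v,60);cv2.imwrite('pics/w5z.png',cv2.resize(p[v-60:v+60,u-60:u+60],None,fx=5,fy=5,interpolation=2)); print(u-60,v-60)
E
```

```text
shift [-0.3528 -0.1769 -0.0253] dist 0.396 yaw y 23.8 turn about tool z -0.001 tcp [0.4998 0.3242 0.2746] t 7.9 q [ 0.519  0.085  1.2   -0.     1.857  0.104] F [-0.1 -0.5  0. ] gap 0.0848
285 140
225 80
```

View pics/w5.png

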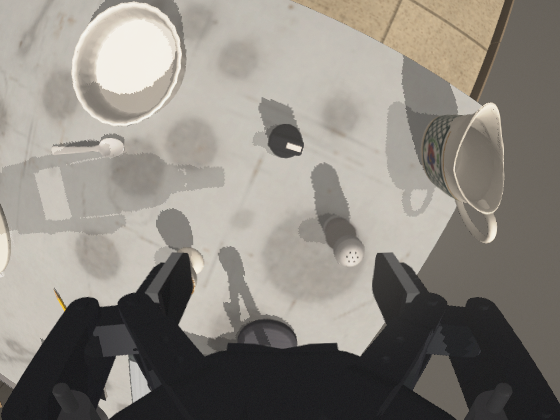

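View pics/w5z.png

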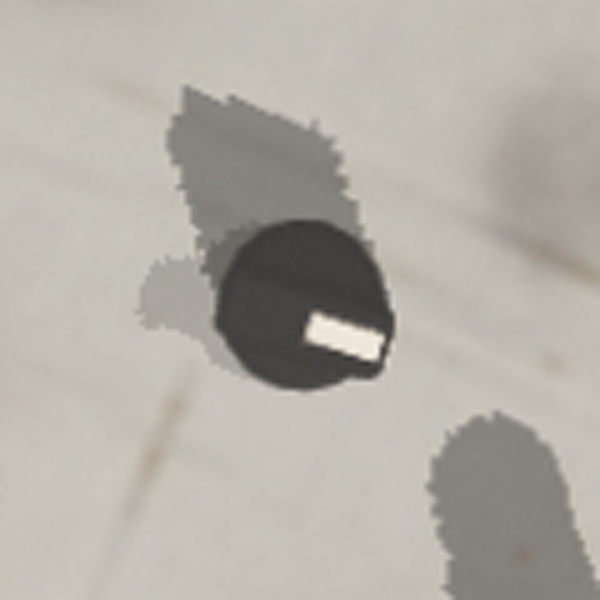

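```bash
python3 - <<'E'
from h import *
p=cv2.imread('pics/w5.png')[100:170,255:320]
q=np.clip((p.astype(float)-15)*5,0,255).astype(np.uint8)
cv2.imwrite('pics/w5e.png',cv2.resize(q,None,fx=8,fy=8,interpolation=2))
f=lambda u,v,z:onz('wrist',(225+u/5-.4,80+v/5-.4),z)
a,b=f(306,327,.048),f(384,346,.048);print(a,b,np.linalg.norm(b-a),np.degrees(np.arctan2(*(b-a)[[1,0]])))
for z in (0,.01,.02):print('skirt',f(302,305,z),[np.linalg.norm((f(u,v,z)-f(302,305,z))[:2]) for u,v in ((218,305),(302,220),(302,390))])
E
```

```text
[0.492  0.3514 0.048 ] [0.5091 0.3544 0.048 ] 0.01732145017035866 10.106360243744028
skirt [0.4919 0.3505 0.    ] [np.float64(0.0205023416003046), np.float64(0.020880682730322023), np.float64(0.021137738076007006)]
skirt [0.4914 0.3515 0.01  ] [np.float64(0.019984708061132457), np.float64(0.02035349701111287), np.float64(0.020604062343562102)]
skirt [0.4908 0.3525 0.02  ] [np.float64(0.019467074521960268), np.float64(0.019826311291903737), np.float64(0.020070386611117177)]
```

View pics/w5e.png

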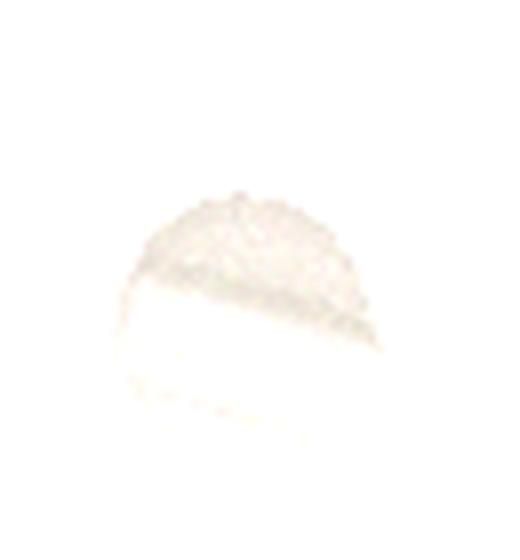

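```bash
python3 - <<'E'
from h import *
p=cv2.imread('pics/w5.png')[100:170,255:320]
q=np.clip((p.astype(float)-20)*2.2,0,255).astype(np.uint8)
cv2.imwrite('pics/w5e.png',cv2.resize(q,None,fx=8,fy=8,interpolation=2))
f=lambda u,v,z:onz('wrist',(255+u/8-.4,100+v/8-.4),z)
for e1,e2,z in (((150,278),(378,345),.048),((133,385),(305,438),.048)):
    a,b=f(*e1,z),f(*e2,z);print(a,b,np.linalg.norm(b-a),np.degrees(np.arctan2(*(b-a)[[1,0]])))
E
```

```text
[0.4751 0.3566 0.048 ] [0.5068 0.3607 0.048 ] 0.03187468836488892 7.305944771073301
[0.4788 0.3424 0.048 ] [0.503  0.3451 0.048 ] 0.02430266501563481 6.372227297237501
```

View pics/w5e.png

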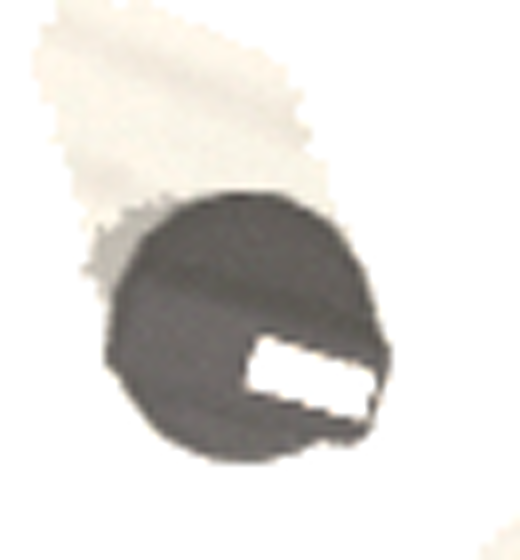

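send_rows(increments=[[[0.005,0.0005,0.02],-0.14,0],[[0.012,0.001,0.04],-0.28,0],[[0.02,0.002,0.06],-0.42,0],[[0.0287,0.0025,0.08],-0.56,0],[[0.0287,0.0025,0.1],-0.7,0],[[0.0287,0.0025,0.12],-0.84,0],[[0.0287,0.0025,0.13],-0.98,0],[[0.0287,0.0025,0.13],-1.12,0],[[0.0287,0.0025,0.13],-1.25,0],[[0.0287,0.0025,0.13],-1.295,0],[[0.0287,0.0025,0.16],-1.295,0],[[0.0287,0.0025,0.19],-1.295,0],[[0.0287,0.0025,0.215],-1.295,0],[[0.0287,0.0025,0.2276],-1.295,0],[[0.0287,0.0025,0.2276],-1.295,0],[[0.0287,0.0025,0.2276],-1.295,0]], force=80)

```text
time_s: 9.55
tcp_pos: [0.4908, 0.3518, 0.048]
tool_rot: [-0.217, 3.133, 0.001]
contact_force: [-0.5, -0.5, -0.2]
finger_gap: 0.0852
```

```bash
python3 - <<'E'
from h import *
go((0.4905,.3515,0.047),98)
p,d=ctrl.read_camera('wrist');cv2.imwrite('pics/w6.png',p)
E
```

```text
shift [ 0.0003 -0.0003  0.001 ] dist 0.001 yaw y 97.9 turn about tool z -0.001 tcp [0.4908 0.3518 0.048 ] t 9.55 q [ 0.566  0.157  1.526 -0.     1.458 -1.144] F [-0.5 -0.5 -0.2] gap 0.0852
```

View pics/w6.png

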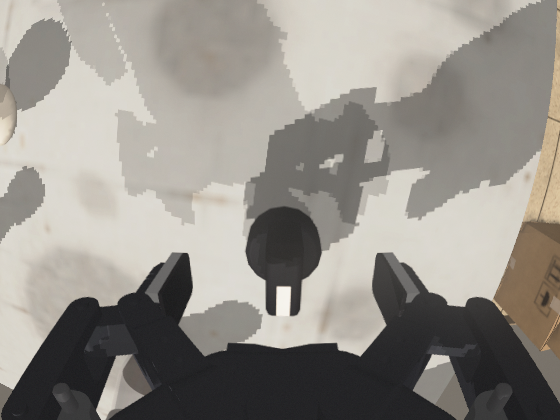

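send_rows(increments=[[[0,0,0],0,255],[[0,0,0],0,255],[[0,0,0],0,255],[[0,0,0],0,255],[[0,0,0],0,255],[[0,0,0],0,255],[[0,0,0],0,255],[[0,0,0],0,255],[[0,0,0],0,255],[[0,0,-0.02],0,255],[[0,0,-0.06],0,255],[[0,0,-0.1],0,255],[[0,0,-0.14],0,255],[[0,0,-0.16],0,255],[[0,0,-0.16],0,255]], force=80)

```text
time_s: 11.1
tcp_pos: [0.4912, 0.3526, 0.2107]
tool_rot: [-0.218, 3.128, 0.005]
contact_force: [-0.0, -0.0, -0.2]
finger_gap: 0.0144
```

```bash
python3 - <<'E'
from h import *
go((0.4691,-.0740,0.208),60)
p,d=ctrl.read_camera('wrist');cv2.imwrite('pics/w7.png',p)
cv2.imwrite('pics/w7z.png',cv2.resize(p[180:340,190:370],None,fx=3.5,fy=3.5,interpolation=2))
E
```

```text
shift [ 0.081  -0.4194  0.0011] dist 0.427 yaw y 98.0 turn about tool z 0.663 tcp [0.4912 0.3526 0.2107] t 11.1 q [ 0.566  0.093  1.304 -0.     1.738 -1.144] F [-0.  -0.  -0.2] gap 0.0144
```

View pics/w7z.png

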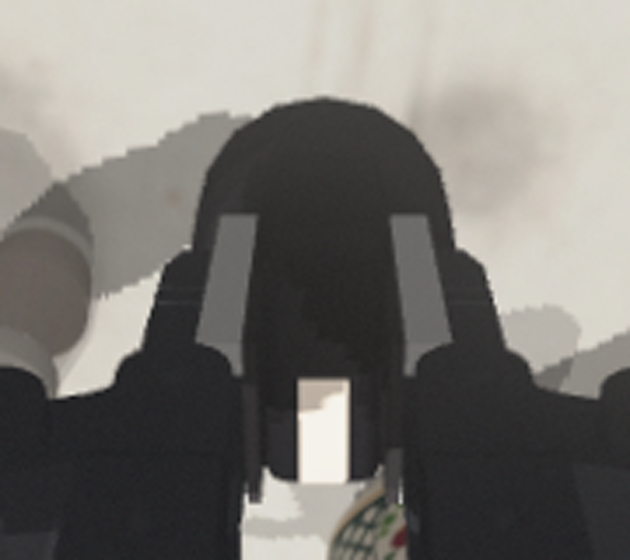

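```bash
python3 - <<'E'
from h import *
o=ctrl.get_obs()['tcp_pos'];R=toolR()
def t(u,v,dz):
    return R.T@(onz('wrist',(190+u/3.5-.4,180+v/3.5-.4),o[2]-dz)-o)
print('markend',t(323,483,0),'markstart',t(323,378,0))
print('skirt far',t(322,97,.048),t(322,97,.028),'L/R',t(197,215,.028),t(452,215,.028),t(197,215,.048),t(452,215,.048))
E
```

```text
markend [-0.0201 -0.0002  0.    ] markstart [-0.0033 -0.0002  0.    ]
skirt far [ 0.0178 -0.0004  0.048 ] [ 0.0244 -0.0004  0.0279] L/R [ 0.0065 -0.0184  0.028 ] [0.0065 0.0184 0.028 ] [-0.0026 -0.0208  0.048 ] [-0.0026  0.0209  0.048 ]
```

```bash
python3 - <<'E'
from h import *
p=cv2.imread('pics/w6.png');cv2.imwrite('pics/w6z.png',cv2.resize(p[190:340,210:360],None,fx=4,fy=4,interpolation=2))
o=ctrl.get_obs()['tcp_pos'];R=toolR()
def tool(n,uv,dz): # point at tool z = dz
    c,d=ray('wrist',uv);c=R.T@(c-o);d=R.T@d;return c+d*(dz-c[2])/d[2]
R6=cv2.Rodrigues(np.array([-.217,3.133,.001]))[0];t6=np.array([.4908,.3518,.048])
for uv in ((284,315.5),(284,287)): 
    q=tool(0,uv,0.0);print(q,R6@q+t6)
# skirt bottom edge nearest camera
q=tool(0,(283.5,207),.048);print('skirt',q,R6@q+t6)
E
```

```text
[-0.0188  0.0008  0.    ] [0.5094 0.3552 0.048 ]
[-0.003   0.0007  0.    ] [0.4937 0.3529 0.048 ]
skirt [0.018  0.0007 0.048 ] [ 0.473  0.35  -0.   ]
```

View pics/w6z.png

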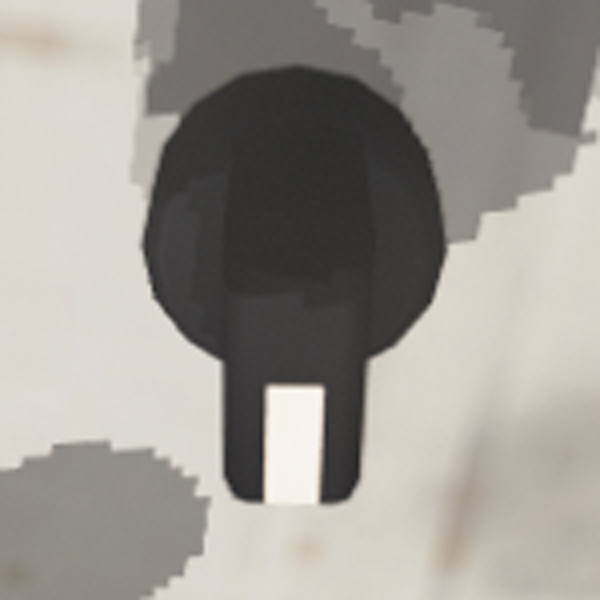

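send_rows(increments=[[[0.006,-0.03,0],0.05,255],[[0.014,-0.07,0],0.12,255],[[0.022,-0.11,0],0.18,255],[[0.03,-0.15,0],0.25,255],[[0.037,-0.19,0],0.31,255],[[0.045,-0.23,0],0.37,255],[[0.053,-0.27,0],0.43,255],[[0.061,-0.31,0],0.5,255],[[0.069,-0.35,0],0.56,255],[[0.075,-0.385,0],0.61,255],[[0.08,-0.408,0],0.65,255],[[0.082,-0.4187,0.01],0.663,255],[[0.082,-0.4187,0.025],0.663,255],[[0.082,-0.4187,0.038],0.663,255],[[0.082,-0.4187,0.038],0.663,255],[[0.082,-0.4187,0.038],0.663,255],[[0.082,-0.4187,0.038],0.663,255]])

```text
time_s: 12.85
tcp_pos: [0.4673, -0.0734, 0.1692]
tool_rot: [0.811, 3.034, 0.0]
contact_force: [-0.1, -0.2, 0.2]
finger_gap: 0.0145
```

```bash
python3 - <<'E'
from h import *
go((0.4682,-.0735,0.15),60)
p,d=ctrl.read_camera('wrist');cv2.imwrite('pics/w8.png',p)
a,d=ctrl.read_camera('scene');b,d=ctrl.read_camera('side')
cv2.imwrite('pics/s8.png',np.vstack([cv2.resize(a[150:270,240:400],None,fx=2.5,fy=2.5,interpolation=2),cv2.resize(b[150:270,240:400],None,fx=2.5,fy=2.5,interpolation=2)]))
o=ctrl.get_obs()['tcp_pos'];R=toolR()
def t(u,v,dz): return R.T@(onz('wrist',(u,v),o[2]-dz)-o)
print(t(282.3,318,0))
E
```

```text
shift [-0.0008  0.0003  0.0192] dist 0.019 yaw y 60.1 turn about tool z 0.001 tcp [ 0.4673 -0.0734  0.1692] t 12.85 q [-0.228 -0.256  1.708  0.     1.689 -1.276] F [-0.1 -0.2  0.2] gap 0.0145
[-0.0205 -0.0001  0.    ]
```

View pics/w8.png

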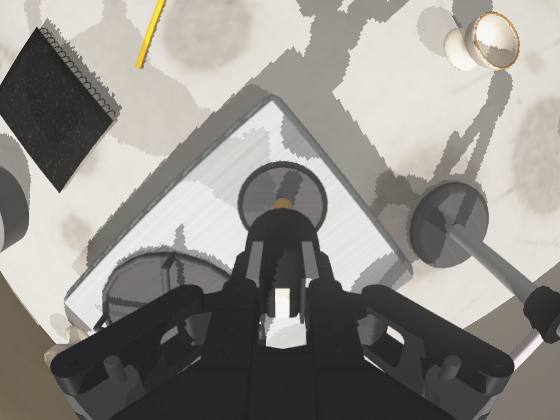

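View pics/s8.png

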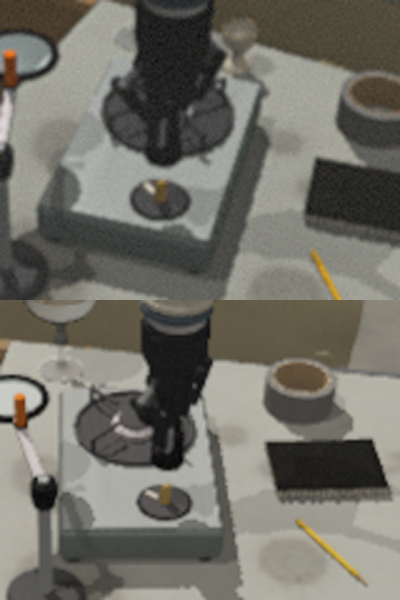

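```bash
python3 - <<'E'
from h import *
p=cv2.imread('pics/w8.png');cv2.imwrite('pics/w8z.png',cv2.resize(p[150:330,210:360],None,fx=3.3,fy=3.3,interpolation=2))
E
```

```text
(no output)
```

View pics/w8z.png

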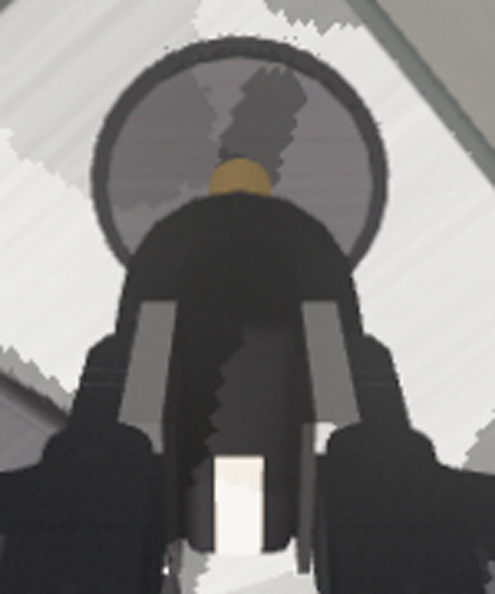

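```bash
python3 - <<'E'
from h import *
o=ctrl.get_obs()['tcp_pos'];R=toolR()
def t(u,v,z): return R.T@(onz('wrist',(210+u/3.3-.35,150+v/3.3-.35),z)-o)
print('tcp',o)
print('inner top',t(240,57,.061),'L R',t(108,180,.061),t(373,180,.061),t(108,170,.061),t(373,170,.061))
print('outer top',t(240,37,.058),t(92,182,.058),t(386,182,.058))
print('sp L R body',t(209,185,.085),t(271,185,.085),'far edge top',t(240,158,.088),t(240,158,.085))
print('knob end',t(239,553,o[2]),t(239,456,o[2]),'skirt',t(240,193,o[2]-.048))
print('pred spindle',R.T@(np.array([.4691,-.074,.088])-o))
E
```

```text
tcp [ 0.4674 -0.0738  0.1695]
inner top [ 0.0281 -0.      0.1085] L R [-0.0001 -0.0298  0.1085] [-0.0001  0.0301  0.1085] [ 0.0023 -0.0298  0.1085] [0.0023 0.03   0.1085]
outer top [ 0.032  -0.      0.1115] [-0.0015 -0.034   0.1115] [-0.0015  0.0335  0.1115]
sp L R body [ 0.0066 -0.0063  0.0845] [0.0066 0.0062 0.0845] far edge top [ 0.0132 -0.      0.0815] [ 0.0123 -0.      0.0845]
knob end [-0.0201 -0.0002  0.    ] [-0.0036 -0.0002  0.    ] skirt [ 0.0171 -0.      0.048 ]
pred spindle [-0.0014  0.0007  0.0815]
```

send_rows(increments=[[[0,0.0002,0.015],0,255],[[0,0.0002,0.028],0,255],[[0,0.0002,0.031],0,255],[[0,0.0002,0.034],0,255],[[0,0.0002,0.037],0,255],[[0,0.0002,0.04],0,255],[[0,0.0002,0.04],0,255],[[0,0.0002,0.04],0,255]], force=100)

```text
time_s: 13.8
tcp_pos: [0.4672, -0.074, 0.1289]
tool_rot: [0.813, 3.034, -0.0]
contact_force: [0.3, 0.0, -0.3]
finger_gap: 0.0137
```

```bash
python3 - <<'E'
from h import *
go((0.4682,-.0735,0.15),60)
a,d=ctrl.read_camera('scene');b,d=ctrl.read_camera('side')
cv2.imwrite('pics/s9.png',np.vstack([cv2.resize(a[190:250,270:350],None,fx=5,fy=5,interpolation=2),cv2.resize(b[190:250,270:350],None,fx=5,fy=5,interpolation=2)]))
E
```

```text
shift [-0.0006  0.0009 -0.0211] dist 0.021 yaw y 60.0 turn about tool z -0.000 tcp [ 0.4672 -0.074   0.1289] t 13.8 q [-0.229 -0.246  1.77  -0.     1.617 -1.276] F [ 0.3  0.  -0.3] gap 0.0137
```

View pics/s9.png

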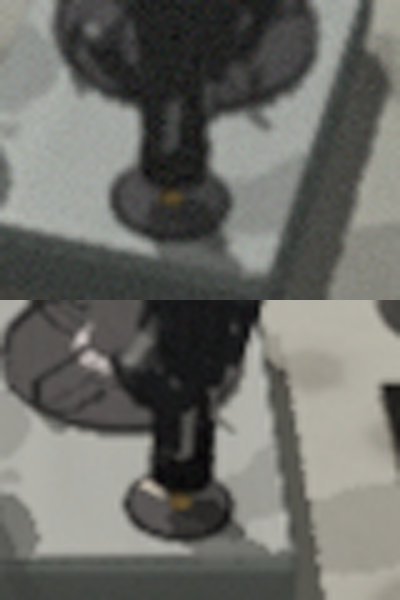

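send_rows(increments=[[[0,0,0.002],0,255],[[0,0,0.004],0,255],[[0,0,0.006],0,255],[[0,0,0.008],0,255],[[0,0,0.009],0,255],[[0,0,0.009],0,255],[[0,0,0.009],0,255]])

```text
time_s: 14.6
tcp_pos: [0.4671, -0.0739, 0.1197]
tool_rot: [0.813, 3.034, 0.0]
contact_force: [-0.3, -0.0, -0.9]
finger_gap: 0.0138
```

```bash
python3 - <<'E'
from h import *
go((0.4682,-.0735,0.15),60)
E
```

```text
shift [-0.0007  0.0009 -0.0303] dist 0.030 yaw y 60.0 turn about tool z -0.000 tcp [ 0.4671 -0.0739  0.1197] t 14.6 q [-0.229 -0.242  1.784  0.     1.6   -1.276] F [-0.3 -0.  -0.9] gap 0.0138
```

send_rows(increments=[[[0,0,0.001],0,255],[[0,0,0.002],0,255],[[0,0,0.003],0,255],[[0,0,0.004],0,255],[[0,0,0.004],0,255],[[0,0,0.004],0,255]])

```text
time_s: 15.2
tcp_pos: [0.4673, -0.074, 0.1161]
tool_rot: [0.813, 3.034, 0.0]
contact_force: [-1.1, -0.2, 3.4]
finger_gap: 0.0142
```

```bash
python3 - <<'E'
from h import *
go((0.4682,-.0735,0.15),60)
E
```

```text
shift [-0.0006  0.0009 -0.0339] dist 0.034 yaw y 60.0 turn about tool z -0.000 tcp [ 0.4673 -0.074   0.1161] t 15.2 q [-0.229 -0.241  1.789  0.     1.593 -1.276] F [-1.1 -0.2  3.4] gap 0.0142
```

send_rows(increments=[[[0,0,0.001],0,255],[[0,0,0.002],0,255],[[0,0,0.003],0,255],[[0,0,0.004],0,255],[[0,0,0.005],0,255],[[0,0,0.006],0,255],[[0,0,0.006],0,255],[[0,0,0.006],0,255]])

```text
time_s: 16.0
tcp_pos: [0.4674, -0.074, 0.1109]
tool_rot: [0.813, 3.033, 0.0]
contact_force: [-1.6, 0.8, 10.7]
finger_gap: 0.0141
```

```bash
python3 - <<'E'
from h import *
go((0.4682,-.0735,0.15),60)
a,d=ctrl.read_camera('wrist')
cv2.imwrite('pics/w10.png',cv2.resize(a[150:330,190:370],None,fx=3.3,fy=3.3,interpolation=2))
E
```

```text
shift [-0.0005  0.0008 -0.0391] dist 0.039 yaw y 60.0 turn about tool z -0.000 tcp [ 0.4674 -0.074   0.1109] t 16.0 q [-0.229 -0.239  1.797  0.     1.582 -1.276] F [-1.6  0.8 10.7] gap 0.0141
```

View pics/w10.png

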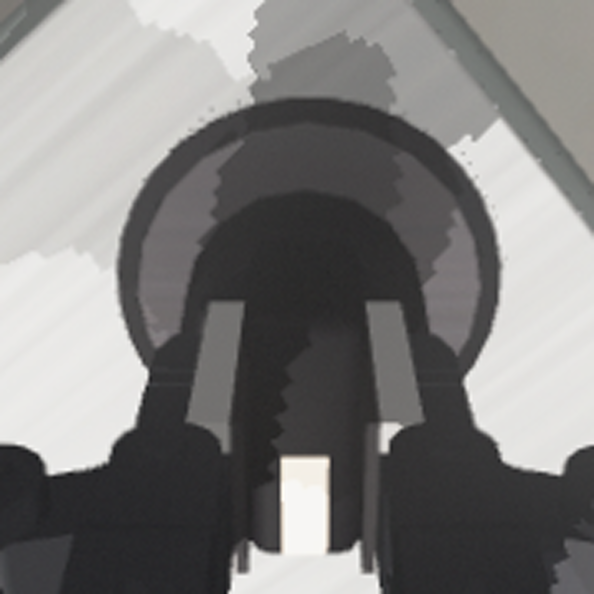

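send_rows(increments=[[[0,0,0.001],0,255],[[0,0,0.002],0,255],[[0,0,0.003],0,255],[[0,0,0.003],0,255],[[0,0,0.003],0,255],[[0,0,0.003],0,255]], force=110)

```text
time_s: 16.65
tcp_pos: [0.4676, -0.0741, 0.1105]
tool_rot: [0.813, 3.031, 0.0]
contact_force: [-7.3, 1.6, 22.0]
finger_gap: 0.0134
```

```bash
python3 - <<'E'
from h import *
go((0.4682,-.0735,0.15),60)
a,d=ctrl.read_camera('wrist');cv2.imwrite('pics/w11.png',cv2.resize(a[150:330,190:370],None,fx=3.3,fy=3.3,interpolation=2))
a,d=ctrl.read_camera('side');cv2.imwrite('pics/s11.png',a)
E
```

```text
shift [-0.0003  0.0008 -0.0395] dist 0.039 yaw y 60.0 turn about tool z -0.000 tcp [ 0.4676 -0.0741  0.1105] t 16.65 q [-0.229 -0.24   1.798 -0.     1.58  -1.276] F [-7.3  1.6 22. ] gap 0.0134
```

View pics/w11.png

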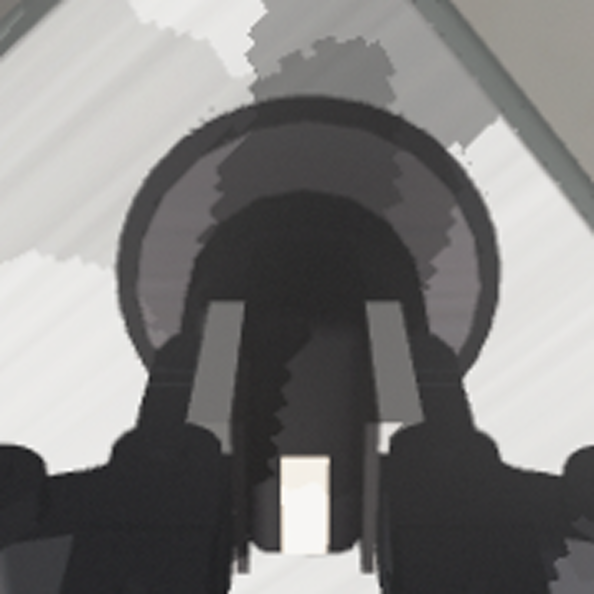

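View pics/s11.png

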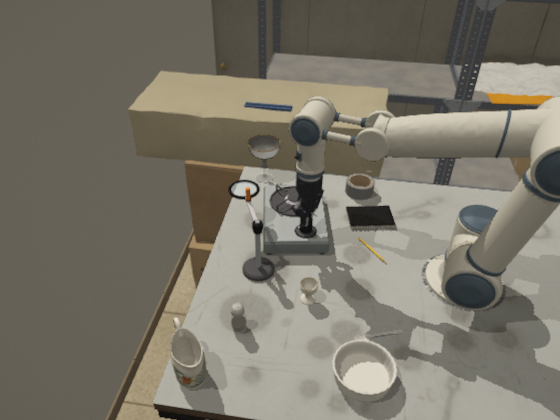

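```bash
python3 - <<'E'
from h import *
go((0.4682,-.0735,0.15),60)
l=onz('side',(244,189),.17);print(l,np.hypot(l[0]-.469,l[1]+.074))
print(ctrl.job_done())
go((0.4682,-.0735,0.15),60)
E
```

```text
shift [-0.0003  0.0008 -0.0395] dist 0.039 yaw y 60.0 turn about tool z -0.000 tcp [ 0.4677 -0.074   0.1105] t 16.75 q [-0.229 -0.24   1.798 -0.     1.58  -1.276] F [-8.3  1.5 21.7] gap 0.0140
[ 0.6611 -0.1015  0.17  ] 0.19403851621216883
the job is handed in; nothing more can be done
None
the job is handed in; nothing more can be done
```

I swung the magnifier about 1.2 rad to the rear, over the pan support. I then picked up the knob, turned it about 38° to line up with the dial mark, and pushed it onto the spindle. The job was handed in at 16.75 s with the knob still gripped and pressed down; no verdict was reported.

**Last checks:**
- **Lens:** it measures about 19 cm level from the spindle in the side camera (15 cm needed).
- **Knob seating:** it slid on with no measurable force. The spring came in at a TCP height of about 0.117 m, with 3.4 N at 0.116 m. The push then met a hard stop at 0.1105 m with about 22 N, where I expected 0.112 m. That fits a fully seated knob with the spindle at or near its stop.
- **Grip:** the fingers are closed on the knob with a 14 mm opening and 110 N commanded. The white mark had not moved in the grip between the last wrist views.
- **Egg cups and shaker:** by eye they look unmoved in the last side picture; I did not measure them again.

**Small disagreements:**
- The scene and side cameras differed by about 3 to 7 mm on most points, so I relied on the wrist camera for fine alignment.
- Two estimates of where the knob sat in the grip differed by about 2 mm, and I used the mean.
- About 7–8 N of sideways force remained at the stop.
- I had no direct reading of how far the spindle was pushed down. I inferred it from the TCP height and the force.

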